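Slide the box under the spout and tip in the clay feet

ROBOT

A 7-joint arm with a two-finger parallel gripper is mounted at the origin on the work surface. World frame = base frame: x ahead of the robot, y to its left, z up, the work surface at z = 0. Lengths are in m, angles in rad, forces in N, time in s.
With the tool pointing down it reaches from about 0.35 to 0.9 m from the base axis. Payload 8.1 kg.
Tool frame: the origin (TCP) lies between the finger pads; the fingertips stand 14 mm ahead of it and the grasp point (between the pads) lies 5 mm behind it (arm.tips_ahead is the distance from the TCP to the fingertips, in m); z points along the fingers, y is the direction in which the jaws open and shut (so a half turn about z gives the same grasp; the last joint's range is limited). The gripper opens to 85 mm and grips with 20 to 120 N. Pads are 22 mm wide; open, the fingers measure 114 mm over their backs; the gripper's body (76 mm by 85 mm) begins 54 mm behind the grasp point. The pads swing forward as they close: fully open they stand 13 mm farther back than shut.
Start: joints at [1.159, 0.434, 0.025, 1.573, -0.012, 1.134, -0.075], TCP at [0.19, -0.595, 0.245] pointing down, gripper open.
Joint ranges: [-2.62, 2.62], [-0.44, 2.09], [-1.27, 1.32], [0.08, 2.57], [-1.32, 4.46], [0.12, 2], [-2.74, 2.74]. Speed limits (rad/s): [2.22, 2.22, 3.01, 3.01, 3.14, 3.14, 3.14].

INTERFACE

Orientations are given as a unit quaternion [x, y, z, w].
In Python, from bench import arm, get_image, silhouettes, pinpoint gives the robot as it stands.
- The arm moves only by the shell command python3 -m creep 'ROWS' [OPENING] [FORCE]. ROWS is JSON, a list of rows, each an object with "travel": the shift along the world's x, y, z scaled (see below), a list of three; "turn": the turn about the world's z scaled (see below). A call has 1 to 20 rows; each row is the pose to reach, as a shift and turn from the pose commanded when the call began, turning the shorter way round; what a row does not reach only later rows make up. The controller multiplies each number of a shift by 150 mm and each number of a turn by 180 degrees. A row lasts 1/8 s, in which the tool goes at most 62.5 mm and 10.7 degrees, less where a joint would pass 70% of its speed; a pose out of reach is approached as far as the arm can. A call with a number of a shift or a turn outside -1 to 1 is refused whole. A call with a gripper value outside its range is refused whole. OPENING is the gripper command: -1 is shut, 1 is fully open, values between are in proportion, set as the call begins (- or left out, the last holds). The fingers move at their own pace and stop on an object; FORCE is the grip in N (left out, the last holds). Time passes only in rows, so rows that repeat a pose let the fingers close. It gives the time, the measured TCP pose, the force and the opening at its end, in the units of the state.
- arm.get_obs(): the state, without advancing time (a new reading comes with each control period).
- get_image(name): name is "side" or "top" or "wrist"; returns a dict with "frame" (384x512x3 uint8, red, green, blue), "depth" (384x512 float32, m along the optical axis (not along the pixel's ray), 0 where there is no reading), "vfov" (degrees; the focal length in pixels is half the picture's height over the tangent of half this angle, whatever the lens; pixels are square), "cx", "cy" (the principal point, pixels), "R" (3x3) and "t" (3): a world point X has camera coordinates R X + t. Camera axes: x right, y down, z forward; pixel columns grow to the right and rows downward; lengths in m; the calibration is good to about 2 mm. A picture is of the moment at which its call begins.
- arm.finish_job(): hands the job in, once; it reports no verdict.
Trained networks look in a picture, given as the dict that the camera call returned (one of the last four; its "shot" number tells which), for a name from the list of things; names that differ only in an ending like _2 or _b are one class to them, and where a whole thing is asked for, a point or a joint stands for the part that bears it (a point fixed in the world has none). Each returns a list of dicts, best first, with "score" (0 to 1); they miss things now and then, are a little off and sometimes report something else, mostly with a low value. They report only what shows in the picture. A call takes as long as a camera call. They do not tell look-alikes from the thing itself.
- silhouettes(picture, thing): "pixels" (384x512 bool, what is visible of it) and "xy" ([column, row] as shares, 0 to 1, of the picture: columns of its width, rows of its height, amid what is visible of it).
- pinpoint(picture, thing): "xy" ([column, row] as shares, 0 to 1, of the picture: columns of its width, rows of its height: a listed point, or the origin of a listed thing).
The state is a dict: "time": time; "qpos": joint angles; "qd": joint speeds; "joint_torque": joint torques, N m; "ee_pos": TCP position; "tcp_rot": TCP orientation; "ft_force": force on the tool from outside, world axes, zero at the start; "ft_torque": the same for the moment, N m; "opening": opening from 0.0 (shut) to 1.0 (fully open).
Only numpy, scipy, OpenCV 4.12 (cv2) and the standard library are available. Lean on these libraries where they do the work, as an engineer would, in place of code of your own. Each camera call takes 0.05 s, during which the arm holds its last target.

TASK

Push the grey box along its slide rail until it is centred under the green spout, then push the red roller of the limit switch away from the robot until it clicks and let it spring back. After that, swing the orange bar towards the robot to tip all three clay pot feet down the spout into the box, and let the tipping tray swing back down; leave the box under the spout and do not disturb the bonsai, the black pot or the bottle.

Things in the scene. Friction and masses are not known exactly. Their poses are not given: they have to be found in the camera images.
- rail: Slide rail fixed to the table: plywood base 130 x 720 x 6 mm with two aluminium bars, top 22 mm above the table. Origin on the table at the middle of its length; its y axis runs along the rail, its x axis points across it, away from the robot (the rail may be turned up to about 12 degrees). The spout tower and the switch pillar stand beside it on the far side, one to the left and one to the right of the middle (which is which varies), both turned like the rail.
- carriage (a joint): Travel of the box along the rail's y axis in m, 0 at mid-rail, stops at -0.215 and +0.215. Slides stiffly (about 4 N) and stays where it is left.
- box_mouth (a point): Centre of the open mouth of the grey plastic box, 100 mm above the table, axes as the rail's. The box is 130 (across) x 160 (along the rail) x 70 mm, walls and floor 5 mm thick, and is fixed on a carriage plate 262 mm long with a yellow upright push plate at each end, 100 mm wide (across), 8 mm thick, from 30 to 100 mm above the table. There is a gap of 43 mm between the box and each push plate.
- plate_plus (a point): Centre line of the outer face of the yellow push plate at the rail's +y end (131 mm from the box centre), 72 mm above the table.
- plate_minus (a point): Same for the push plate at the rail's -y end.
- spout (a point): Centre of the spout's lower opening, 116 mm above the table (16 mm above the box's mouth). The spout is a duct 80 mm wide along the rail, 64 mm deep inside, with a green front plate and clear sides up to 220 mm above the table; it is fixed to the tower, which is about 130 mm wide and stands on the far side of the rail. Centred means that the box's centre is within 20 mm of this point along the rail.
- bail (a point): Centre of the orange cross bar of the tipping tray: bar 10 mm thick, 72 mm long along the rail's y axis, on two uprights, 90 mm straight above the tray's hinge when the tray is down (then 290 mm above the table). To tip, the bar is swung towards the robot (the rail's -x) and moves down on an arc about the hinge. Clear space of 62 mm between the uprights below the bar, down to the clay feet about 60 mm lower.
- tipper_axis (a point): Middle of the tray's hinge, 200 mm above the table; the hinge axis runs along the rail's y axis. The aluminium tray is 110 mm long and 75 mm wide and reaches from here away from the robot; it holds the three feet.
- tipper (a joint): Tilt of the tipping tray in rad: 0 down (tray sloping back slightly, feet stay in), stop at 1.1. The feet roll out beyond about 0.2 and all leave by 0.9. Needs about 3 N at the bar; falls back to 0 when the bar is let go.
- roller (a point): Centre of the red roller (24 mm diameter, 12 mm wide) at the top of the switch's steel arm, 190 mm above the table at rest. The arm stands upright, 60 mm long, on the side (+y) of a blue switch block 40 x 34 mm whose top is 156 mm above the table, on a pillar. Pushing the roller along the rail's +x (away from the robot) swings the arm; about 1 N at first, 4 N at the stop.
- switch_arm (a joint): Swing of the switch arm in rad: 0 upright at rest, clicks at 0.42 (roller pushed back 25 mm), stop at 0.8 (roller pushed back 43 mm). A spring returns it to 0 when released.
- foot1_center (a point): Centre of a terracotta pot foot, a round clay bar 60 mm long and 26 mm thick lying along the rail's y axis in the tipping tray at the start; about 60 g.
- foot2_center (a point): Centre of a terracotta pot foot, a round clay bar 60 mm long and 26 mm thick lying along the rail's y axis in the tipping tray at the start; about 60 g.
- foot3_center (a point): Centre of a terracotta pot foot, a round clay bar 60 mm long and 26 mm thick lying along the rail's y axis in the tipping tray at the start; about 60 g.
- bonsai_mid (a point): Bystander, leave alone: loose and easily knocked. Little bonsai tree in a blue pot, 250 mm tall, up to 130 mm across at the foliage; point on its axis 125 mm above the table. It, the pot and the bottle stand beyond the rail, one between tower and pillar and one beyond each (which is which varies).
- pot_mid (a point): Bystander, leave alone: loose and easily knocked. Black plastic pot standing upside down, 100 mm across, 90 mm tall; point on its axis 45 mm up.
- bottle_mid (a point): Bystander, leave alone: loose and easily knocked. Green bottle, 60 mm across, 170 mm tall; point on its axis 85 mm up.
Not all that is in view belongs to the job. What is shaped like the part that bears foot2_center but yellow is not meant. Leave any blue look-alike of the part that bears foot3_center alone.

How it is judged:
By the outcome, as a careful person would: the job done as asked, in the order asked, and still so for the second after the job is handed in, with the robot touching nothing.
It also fails if it takes over 69 s, if anything falls off the work surface, if the arm or the gripper's body presses on something with over 40 N, if the wrist force passes 120 N, or if a joint passes its speed limit or range.

## Working session

There is one attempt and no reset: what is moved stays moved. The work goes in short steps, Python scripts to look and compute and a shell command to move; the robot and the scene stay as the last step left them, time stands still between calls to the robot, and variables do not carry over. Pictures are saved under pics/ and viewed, and the job is handed in when it is done.

```bash
mkdir -p pics; ls
python3 - <<'E'
from bench import arm,get_image
import cv2
print(arm.get_obs())
for n in ["side","top","wrist"]:
    p=get_image(n); cv2.imwrite(f"pics/a_{n}.png",p["frame"][:,:,::-1]); print(n,p["vfov"],p["cx"],p["cy"],p["R"],p["t"])
E
```

```text
pics
{'time': 0.0, 'qpos': array([ 1.15938541,  0.43525107,  0.02498429,  1.57413104, -0.01158446,
        1.13402675, -0.07507371]), 'qd': array([-4.75168935e-04,  4.58669883e-05,  9.96549810e-04,  9.63401484e-04,
       -8.91078990e-04, -6.43481452e-04,  9.38358803e-04]), 'joint_torque': array([ 5.13586110e-04, -6.70473647e+01,  1.02562442e+00, -3.16210949e+01,
        1.56618515e-02,  1.22575904e-02, -7.38135526e-06]), 'ee_pos': array([ 0.18973277, -0.59496813,  0.24449553]), 'tcp_rot': array([ 9.88106453e-01,  1.53769112e-01, -2.11795396e-04, -8.08446558e-04]), 'ft_force': array([-0.33876198, -0.15178603, -0.37026629]), 'ft_torque': array([ 0.01520684, -0.01743353, -0.00591701]), 'opening': 0.9987043068715101}
side 42.8405520009731 255.5353789453087 187.42675483763327 [[ 0.99629298 -0.08600774  0.00172278]
 [-0.0645608  -0.76079208 -0.64577652]
 [ 0.05685246  0.64327139 -0.76352454]] [-0.61702309  0.16213025  1.39023057]
top 55.88911688363795 249.53286485498003 185.47496914998996 [[-0.01365555 -0.99965904 -0.02225591]
 [-0.99473318  0.01584281 -0.10126652]
 [ 0.10158459  0.02075584 -0.99461036]] [0.03381559 0.62647791 1.17635471]
wrist 60.60626638823589 260.8115417494339 194.44631474387538 [[ 0.3038725  -0.95270979 -0.00235637]
 [-0.90158765 -0.28836435  0.32246816]
 [-0.30789807 -0.09586474 -0.94657738]] [-0.62381873 -0.04233732  0.38064035]
```

View pics/a_side.png

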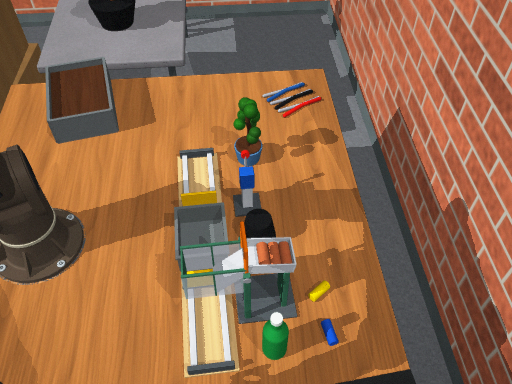

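View pics/a_top.png

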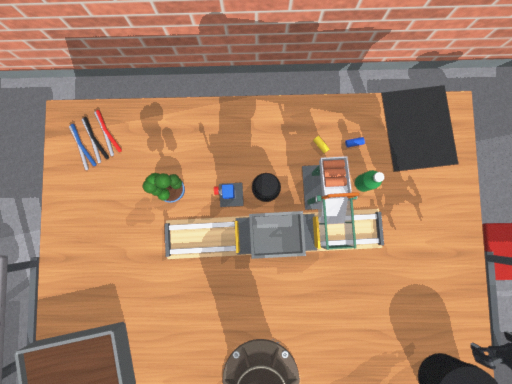

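```bash
cat > h.py <<'E'
from bench import arm,get_image,silhouettes,pinpoint
import numpy as np,cv2
def f(p): return p["frame"].shape[0]/2/np.tan(np.radians(p["vfov"]/2))
def ray(p,xy):
    u,v=xy[0]*512,xy[1]*384
    d=np.array([(u-p["cx"])/f(p),(v-p["cy"])/f(p),1.0]); R=np.array(p["R"]);
    return -R.T@p["t"], R.T@d
def atz(p,xy,z):
    o,d=ray(p,xy); return o+d*(z-o[2])/d[2]
def tri(p,a,q,b):
    o1,d1=ray(p,a);o2,d2=ray(q,b); d1/=np.linalg.norm(d1);d2/=np.linalg.norm(d2)
    s=np.linalg.lstsq(np.c_[d1,-d2],o2-o1,rcond=None)[0]
    A=o1+s[0]*d1;B=o2+s[1]*d2
    return (A+B)/2,np.linalg.norm(A-B)
def proj(p,X):
    c=np.array(p["R"])@X+p["t"]; return np.array([c[0]/c[2]*f(p)+p["cx"],c[1]/c[2]*f(p)+p["cy"]])
E
python3 - <<'E'
from h import *
np.set_printoptions(precision=3,suppress=True)
Z=dict(rail=0,box_mouth=.1,plate_plus=.072,plate_minus=.072,spout=.116,bail=.29,tipper_axis=.2,roller=.19,bonsai_mid=.125,pot_mid=.045,bottle_mid=.085,foot1_center=.21)
s=get_image("side");t=get_image("top")
for n,z in Z.items():
    a=pinpoint(s,n);b=pinpoint(t,n)
    print(n)
    for nm,p,l in(("s",s,a),("t",t,b)):
        for r in l[:3]: print("  ",nm,round(r["score"],2),np.array(r["xy"])*[512,384],atz(p,r["xy"],z))
    if a and b: print("  tri",*tri(s,a[0]["xy"],t,b[0]["xy"]))
E
```

```text
rail
   s 0.63 [203.878 245.798] [ 0.468 -0.044  0.   ]
   t 0.82 [272.282 235.699] [ 0.459 -0.049  0.   ]
  tri [ 0.464 -0.049  0.007] 0.010045653893272386
box_mouth
   s 0.86 [201.779 226.714] [ 0.471 -0.05   0.1  ]
   t 0.66 [276.378 233.088] [ 0.47  -0.058  0.1  ]
  tri [ 0.471 -0.058  0.111] 0.0009002860221192151
plate_plus
   s 0.71 [197.888 198.682] [0.459 0.071 0.072]
   t 0.68 [234.803 235.008] [0.465 0.073 0.072]
   t 0.43 [215.706 191.194] [0.606 0.133 0.072]
  tri [0.462 0.073 0.069] 0.006086572627520422
plate_minus
   s 0.85 [203.418 276.211] [ 0.47  -0.184  0.072]
   t 0.65 [318.976 233.088] [ 0.468 -0.195  0.072]
   t 0.48 [165.325 184.819] [0.629 0.297 0.072]
  tri [ 0.47  -0.192  0.085] 0.0033534491227922474
spout
   s 0.56 [197.376 280.819] [ 0.459 -0.222  0.116]
   s 0.26 [245.299 151.987] [0.606 0.203 0.116]
   t 0.97 [331.776 233.587] [ 0.467 -0.226  0.116]
  tri [ 0.463 -0.225  0.122] 0.007958683480837366
bail
   s 0.62 [244.685 236.89 ] [ 0.576 -0.223  0.29 ]
   s 0.45 [248.32  153.984] [0.603 0.025 0.29 ]
   t 0.81 [345.805 195.187] [ 0.571 -0.231  0.29 ]
   t
[... 552 characters left out ...]
 0.279 0.125]
  tri [0.619 0.275 0.139] 0.016355492658277022
pot_mid
   s 0.78 [260.71  226.714] [ 0.632 -0.024  0.045]
   t 0.73 [267.725 185.894] [ 0.623 -0.036  0.045]
   t 0.55 [373.709 178.483] [ 0.642 -0.384  0.045]
  tri [ 0.626 -0.035  0.06 ] 0.00886099355695006
bottle_mid
   s 0.93 [275.712 334.118] [ 0.635 -0.358  0.085]
   t 0.71 [371.302 178.906] [ 0.636 -0.363  0.085]
   t 0.38 [331.52  236.698] [ 0.456 -0.231  0.085]
  tri [ 0.635 -0.361  0.092] 0.001069719794190215
foot1_center
   s 0.83 [265.114 256.819] [ 0.621 -0.227  0.21 ]
   t 0.54 [333.414 181.594] [ 0.616 -0.217  0.21 ]
   t 0.18 [272.384 233.51 ] [ 0.472 -0.041  0.21 ]
  tri [ 0.62  -0.219  0.198] 0.004999133709579514
```

The side view shows the tower at about (265,280), with the three terracotta feet at (262–285,253). The switch roller is at (245,154), the box at (202,230), the bonsai at (248,130), the pot at (259,222) and the bottle at (275,337). There are look-alikes on the table: a yellow bar at (319,291) and a blue one at (329,332). The feet in the tray are the ones I need, so I'll leave both of those alone. Next I'll refine the rail yaw and confirm with a crop.

```bash
cat >> h.py <<'E'
def cloud(p,m):
    v,u=np.nonzero(m&(p["depth"]>0)); d=p["depth"][v,u]
    c=np.c_[(u+.5-p["cx"])/f(p)*d,(v+.5-p["cy"])/f(p)*d,d]
    return (c-p["t"])@np.array(p["R"])
E
python3 - <<'E'
from h import *
np.set_printoptions(precision=3,suppress=True)
s=get_image("side");t=get_image("top")
for p,n in((s,"s"),(t,"t")):
  for th in("rail","carriage","bail","roller","switch_arm","box_mouth"):
    for r in silhouettes(p,th)[:1]:
        c=cloud(p,r["pixels"]); 
        print(n,th,round(r["score"],2),len(c),np.percentile(c,[2,50,98],axis=0).tolist() if len(c) else "")
        if th=="rail":
            m=c[c[:,2]<.03]; print(cv2.minAreaRect(m[:,:2].astype(np.float32)), np.polyfit(m[:,1],m[:,0],1))
        if th=="box_mouth":
            m=c[c[:,2]>.085]; print(cv2.minAreaRect(m[:,:2].astype(np.float32)))
c=np.vstack([cv2.resize(s["frame"][220:330,150:320],None,fx=4,fy=4)[:,:,::-1]]); cv2.imwrite("pics/c1.png",c)
c=cv2.resize(t["frame"][145:270,200:390],None,fx=4,fy=4)[:,:,::-1]; cv2.imwrite("pics/c2.png",c)
E
```

```text
s rail 0.84 8584 [[0.4009756467367921, -0.4069078191896187, 0.0021883007032078893], [0.4681139098925954, -0.11240583429300785, 0.01939889295245226], [0.537593297424032, 0.2971225116372818, 0.10155019474105852]]
((0.4628499448299408, -0.032341986894607544), (0.14022959768772125, 0.7584468722343445), 2.505462169647217) [-0.038  0.466]
s carriage 0.61 2680 [[0.4008752669843326, -0.18560788143771173, 0.030826581368606883], [0.4600442491337999, 0.005266199069153259, 0.061215036533490225], [0.5323927171569186, 0.0680743690186916, 0.10320819726094434]]
s bail 0.94 1283 [[0.5694891513102844, -0.2635088855426428, 0.0024768542389506537], [0.6056938535852967, -0.23075477617388349, 0.2120491598361476], [0.6926153352670767, -0.05106281159617641, 0.2963860766644974]]
s roller 0.37 237 [[0.6306350735353425, -0.24963758608194295, 0.20540243967676453], [0.6422714895366862, -0.22101938730656848, 0.21431015662077657], [0.6548798543690475, -0.19259892202051754, 0.21893771358371084]]
s switch_arm 0.62 2700 [[0.40005871101743795, -0.1851025300540316, 0.004526266262394215], [0.46181482283997793, 0.00760059
[... 1237 characters left out ...]
1167, 0.18711141561030253], [0.5965538645814298, 0.11587812092796884, 0.19904901586688425], [0.6056629751029696, 0.12070680093651945, 0.20325777473865056]]
t switch_arm 0.73 3489 [[0.40111563990275534, -0.1863254744568979, 0.025305981078744044], [0.4635316823510588, -0.06462733357520524, 0.03447015295843474], [0.5300283987907074, 0.06326800619466624, 0.10193376395948307]]
t box_mouth 0.65 3514 [[0.39906458101055303, -0.18684895336720905, 0.025107098277325716], [0.4632359934555137, -0.06493398780083065, 0.03449513159426232], [0.5287732996557735, 0.06314627976165214, 0.10230309424984155]]
((0.46462011337280273, -0.0613313764333725), (0.13770833611488342, 0.2621408700942993), 2.574932098388672)
```

View pics/c1.png

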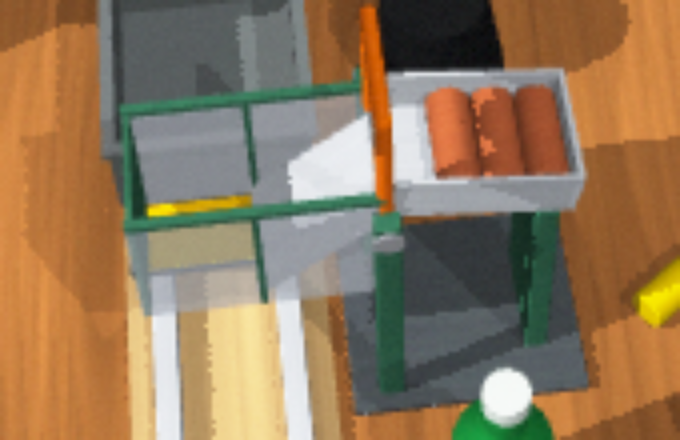

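View pics/c2.png

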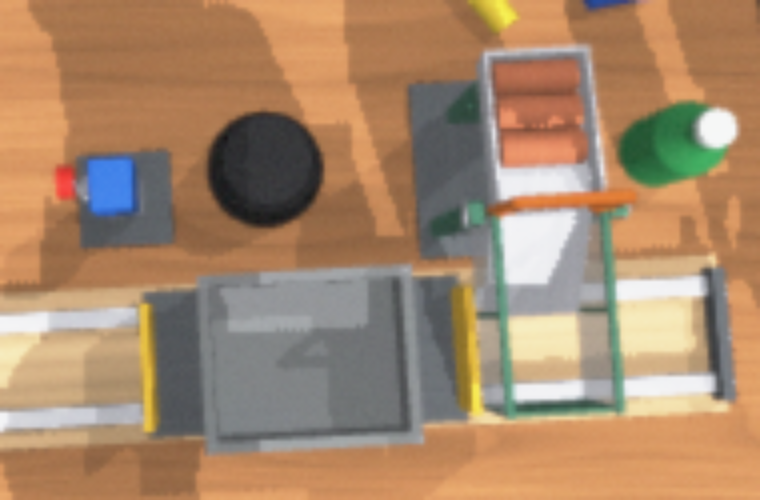

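The enlarged crop shows the three terracotta feet in the tray behind the orange bar. The yellow and blue bars lie loose on the table, so they are not part of the job. The rail is turned by about +2.2°, the box centre is at y≈-0.06, and the spout is at y≈-0.225. That means pushing the box towards -y from its +y plate. First I'll raise the arm and cross over.

```bash
python3 -m creep '[{"travel":[0,0,0.35],"turn":0},{"travel":[0,0.1,0.7],"turn":0},{"travel":[0.2,0.4,1],"turn":-0.04},{"travel":[0.4,0.7,1],"turn":-0.086},{"travel":[0.6,1,1],"turn":-0.086}]' -1 30
python3 -m creep '[{"travel":[0.3,0.35,0],"turn":0},{"travel":[0.5,0.7,0],"turn":0},{"travel":[0.7,1,0],"turn":0}]'
python3 -m creep '[{"travel":[0.2,0.35,0],"turn":0},{"travel":[0.3,0.7,0],"turn":0},{"travel":[0.5,1,0],"turn":0}]'
python3 -m creep '[{"travel":[0,0.35,0],"turn":0},{"travel":[0,0.7,0],"turn":0},{"travel":[0,1,0],"turn":0}]'
```

```text
time: 2.78
ee_pos: [0.2811, -0.4439, 0.3964]
tcp_rot: [1.0, 0.018, 0.001, 0.001]
ft_force: [0.8, -1.1, 0.1]
opening: 0.002
time: 3.15
ee_pos: [0.3857, -0.2934, 0.3956]
tcp_rot: [1.0, 0.019, 0.0, 0.0]
ft_force: [0.7, -0.9, -1.1]
opening: 0.002
time: 3.52
ee_pos: [0.4599, -0.1436, 0.3959]
tcp_rot: [1.0, 0.019, 0.0, 0.0]
ft_force: [-0.5, -0.9, -1.3]
opening: 0.001
time: 3.9
ee_pos: [0.4596, 0.0066, 0.3955]
tcp_rot: [1.0, 0.02, 0.0, -0.0]
ft_force: [0.4, 0.6, -0.2]
opening: 0.001
```

```bash
python3 -m creep '[{"travel":[0,0.36,0],"turn":0},{"travel":[0,0.73,0],"turn":0},{"travel":[0,0.73,-0.35],"turn":0},{"travel":[0,0.73,-0.7],"turn":0},{"travel":[0,0.73,-1],"turn":0}]'
python3 -m creep '[{"travel":[0,0,-0.35],"turn":0},{"travel":[0,0,-0.7],"turn":0},{"travel":[0,0,-1],"turn":0},{"travel":[0,0,-1],"turn":0}]'
python3 - <<'E'
from h import *
s=get_image("side");cv2.imwrite("pics/d1.png",cv2.resize(s["frame"][100:350,120:330],None,fx=2.4,fy=2.4)[:,:,::-1])
E
```

```text
time: 4.53
ee_pos: [0.4595, 0.114, 0.2438]
tcp_rot: [1.0, 0.019, -0.0, 0.0]
ft_force: [-0.2, 0.9, 0.2]
opening: 0.001
time: 5.03
ee_pos: [0.4579, 0.1134, 0.0932]
tcp_rot: [1.0, 0.02, -0.003, 0.001]
ft_force: [-0.8, -0.6, 0.2]
opening: -0.001
```

View pics/d1.png

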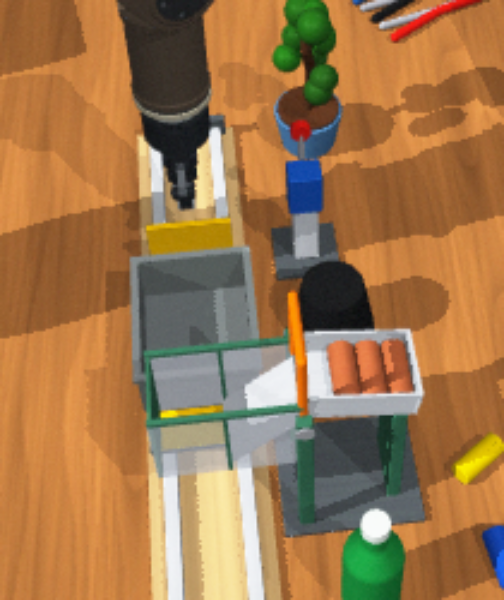

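The closed fingers are at about (183,195) in the crop, just beyond the yellow +y plate at (190,237). I'll push slowly along the rail.

```bash
python3 -m creep '[{"travel":[0,-0.08,-0.06],"turn":0},{"travel":[0,-0.15,-0.06],"turn":0},{"travel":[0.01,-0.25,-0.06],"turn":0},{"travel":[0.01,-0.35,-0.06],"turn":0},{"travel":[0.02,-0.45,-0.06],"turn":0},{"travel":[0.02,-0.55,-0.06],"turn":0},{"travel":[0.03,-0.65,-0.06],"turn":0},{"travel":[0.03,-0.75,-0.06],"turn":0},{"travel":[0.04,-0.85,-0.06],"turn":0},{"travel":[0.04,-0.85,-0.06],"turn":0}]'
cat > m.py <<'E'
from h import *
np.set_printoptions(precision=4,suppress=True)
s=get_image("side");t=get_image("top")
for n,z in dict(box_mouth=.1,plate_plus=.072,plate_minus=.072,spout=.116,bail=.29,tipper_axis=.2,roller=.19).items():
    for nm,p in(("s",s),("t",t)):
        l=pinpoint(p,n)
        for r in l[:1]: print(n,nm,round(r["score"],2),atz(p,r["xy"],z))
for p in(s,t):
    for r in silhouettes(p,"box_mouth")[:1]:
        c=cloud(p,r["pixels"]);m=c[c[:,2]>.085]; print(len(m),np.percentile(m[:,1],[1,99]),cv2.minAreaRect(m[:,:2].astype(np.float32)))
c=cv2.resize(t["frame"][145:270,200:390],None,fx=4,fy=4)[:,:,::-1]; cv2.imwrite("pics/m.png",c)
cv2.imwrite("pics/ms.png",cv2.resize(s["frame"][100:350,120:330],None,fx=2.4,fy=2.4)[:,:,::-1])
E
python3 m.py
```

```text
time: 6.32
ee_pos: [0.4655, -0.0158, 0.086]
tcp_rot: [1.0, 0.018, -0.001, 0.001]
ft_force: [0.1, 0.6, -0.2]
opening: -0.002
box_mouth s 0.79 [ 0.4778 -0.1594  0.1   ]
box_mouth t 0.73 [ 0.4735 -0.1698  0.1   ]
plate_plus s 0.61 [ 0.4596 -0.0306  0.072 ]
plate_plus t 0.33 [ 0.4736 -0.1644  0.072 ]
plate_minus s 0.57 [ 0.4857 -0.2913  0.072 ]
plate_minus t 0.73 [ 0.4894 -0.2971  0.072 ]
spout s 0.92 [ 0.4615 -0.2329  0.116 ]
spout t 0.76 [ 0.469  -0.2273  0.116 ]
bail s 0.83 [ 0.5728 -0.2234  0.29  ]
bail t 0.76 [ 0.5709 -0.2316  0.29  ]
tipper_axis s 0.79 [ 0.5757 -0.2214  0.2   ]
tipper_axis t 0.7 [ 0.5731 -0.2237  0.2   ]
roller s 0.64 [ 0.6412 -0.2125  0.19  ]
roller t 0.41 [0.598  0.1173 0.19  ]
1005 [-0.2953 -0.0334] ((0.4706626832485199, -0.16420243680477142), (0.136512890458107, 0.2651999592781067), 0.8736898899078369)
389 [-0.2509 -0.0786] ((0.4687976837158203, -0.16211962699890137), (0.13803808391094208, 0.17856663465499878), 2.4032599925994873)
```

View pics/m.png

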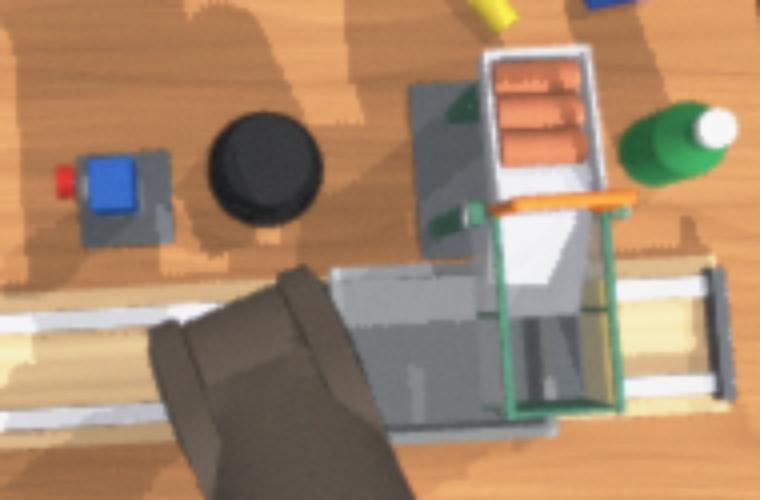

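Run:
```python
from h import *
t=get_image("top")
for c in((513,410),(619,408),(500,215),(608,210),(493,205),(635,197)):
    z=.29 if c[1]<208 else .22
    print(c,atz(t,((c[0]/4+200)/512,(c[1]/4+145)/384),z))
s=get_image("side")
for c in((128,108),(133,222),(385,85),(385,197)): print(c,atz(s,((c[0]/4+150)/512,(c[1]/4+220)/384),.22))
```

```text
(513, 410) [ 0.43247494 -0.19398161  0.22      ]
(619, 408) [ 0.43295263 -0.26661757  0.22      ]
(500, 215) [ 0.56709197 -0.18973177  0.22      ]
(608, 210) [ 0.56945045 -0.26484945  0.22      ]
(493, 205) [ 0.56932999 -0.17236477  0.29      ]
(635, 197) [ 0.57313509 -0.26439829  0.29      ]
(128, 108) [ 0.43293099 -0.19028111  0.22      ]
(133, 222) [ 0.43646154 -0.2652848   0.22      ]
(385, 85) [ 0.58118001 -0.18701845  0.22      ]
(385, 197) [ 0.57568117 -0.26132919  0.22      ]
```

```bash
python3 -m creep '[{"travel":[0,-0.08,0],"turn":0},{"travel":[0,-0.17,0],"turn":0},{"travel":[0.01,-0.26,0],"turn":0},{"travel":[0.01,-0.34,0],"turn":0},{"travel":[0.02,-0.4,0],"turn":0},{"travel":[0.02,-0.43,0],"turn":0},{"travel":[0.02,-0.43,0],"turn":0}]'
python3 -m creep '[{"travel":[0,0.1,0],"turn":0},{"travel":[0,0.3,0],"turn":0},{"travel":[0,0.5,0],"turn":0}]'
python3 m.py
```

```text
time: 8.2
ee_pos: [0.4687, -0.0788, 0.0862]
tcp_rot: [1.0, 0.019, -0.0, 0.0]
ft_force: [0.7, -1.4, 0.2]
opening: 0.001
time: 8.57
ee_pos: [0.4688, -0.0012, 0.0864]
tcp_rot: [1.0, 0.019, 0.0, -0.0]
ft_force: [0.1, 0.3, 0.2]
opening: 0.001
box_mouth s 0.8 [ 0.4688 -0.2161  0.1   ]
box_mouth t 0.73 [ 0.468  -0.2244  0.1   ]
plate_plus s 0.66 [ 0.4675 -0.0865  0.072 ]
plate_plus t 0.68 [ 0.4752 -0.0919  0.072 ]
plate_minus s 0.93 [ 0.476  -0.3494  0.072 ]
plate_minus t 0.77 [ 0.4879 -0.3635  0.072 ]
spout s 0.21 [ 0.6447 -0.1632  0.116 ]
spout t 0.73 [ 0.4685 -0.2337  0.116 ]
bail s 0.76 [ 0.5785 -0.226   0.29  ]
bail t 0.72 [ 0.5734 -0.2276  0.29  ]
tipper_axis s 0.55 [ 0.6133 -0.2187  0.2   ]
tipper_axis t 0.63 [ 0.5672 -0.2235  0.2   ]
roller s 0.66 [0.605 0.124 0.19 ]
1005 [-0.3571 -0.0953] ((0.47425198554992676, -0.22418271005153656), (0.13776272535324097, 0.2665800154209137), 2.2668628692626953)
673 [-0.3565 -0.096 ] ((0.4715171456336975, -0.22733144462108612), (0.13760261237621307, 0.2636588215827942), 2.2465624809265137)
```

View pics/m.png

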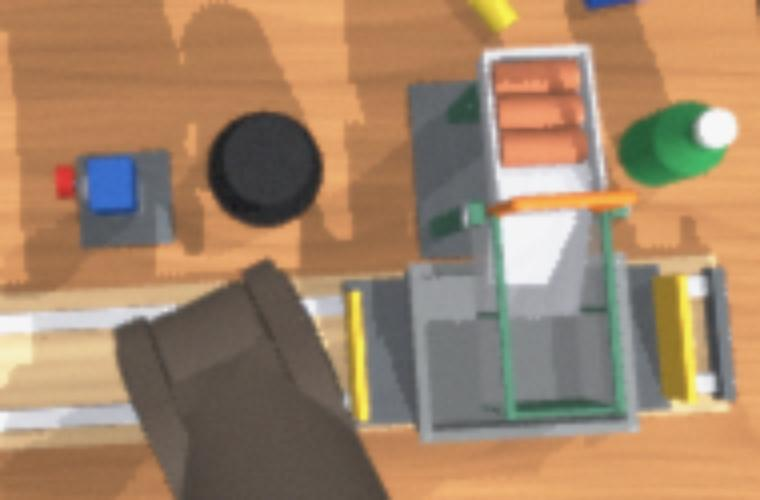

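View pics/ms.png

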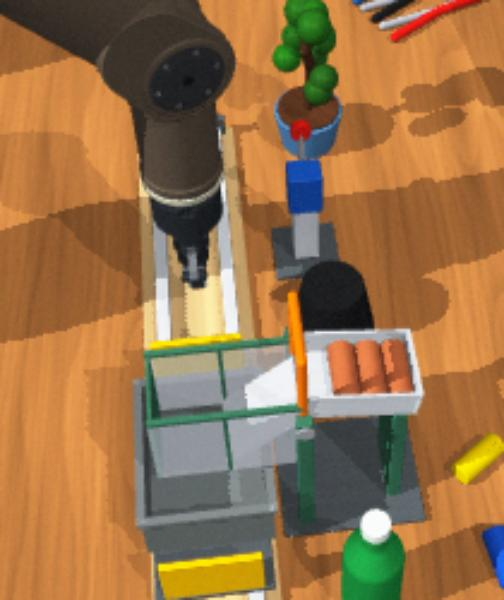

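The box is at y≈-0.226 and the spout at about -0.229, which is well inside ±20 mm. In the top crop the box (410–635 px) spans the green frame. Next is the roller at about (0.603, 0.118, 0.19). I'll rise and get in front of it.

```bash
python3 -m creep '[{"travel":[0,0.1,0.35],"turn":0},{"travel":[0,0.4,0.69],"turn":0},{"travel":[0.2,0.79,0.69],"turn":0},{"travel":[0.4,0.79,0.69],"turn":0},{"travel":[0.5,0.79,0.69],"turn":0},{"travel":[0.5,0.79,0.69],"turn":0}]'
python3 - <<'E'
from h import *
for n in("side","wrist"):
    s=get_image(n);i=s["frame"] if n=="wrist" else cv2.resize(s["frame"][100:250,160:330],None,fx=4,fy=4)
    cv2.imwrite(f"pics/e_{n}.png",i[:,:,::-1])
    for r in pinpoint(s,"roller")[:2]: print(n,r["score"],np.array(r["xy"])*[512,384],atz(s,r["xy"],.19))
    for r in silhouettes(s,"roller")[:1]: print(np.percentile(cloud(s,r["pixels"]),[2,50,98],axis=0))
E
```

```text
time: 10.22
ee_pos: [0.5441, 0.1146, 0.1892]
tcp_rot: [1.0, 0.019, -0.001, 0.0]
ft_force: [-0.3, 0.3, 0.5]
opening: -0.001
side 0.64 [245.4016 153.216 ] [0.60157692 0.12576126 0.19      ]
[[0.59027597 0.11050361 0.08558277]
 [0.60078128 0.1140913  0.19215128]
 [0.60989463 0.19917431 0.20252921]]
wrist 0.85 [251.1872 155.2896] [0.59816309 0.12069573 0.19      ]
[[0.58841638 0.11496905 0.19097059]
 [0.60064692 0.12067789 0.19968194]
 [0.60952762 0.12647583 0.20183945]]
```

View pics/e_side.png

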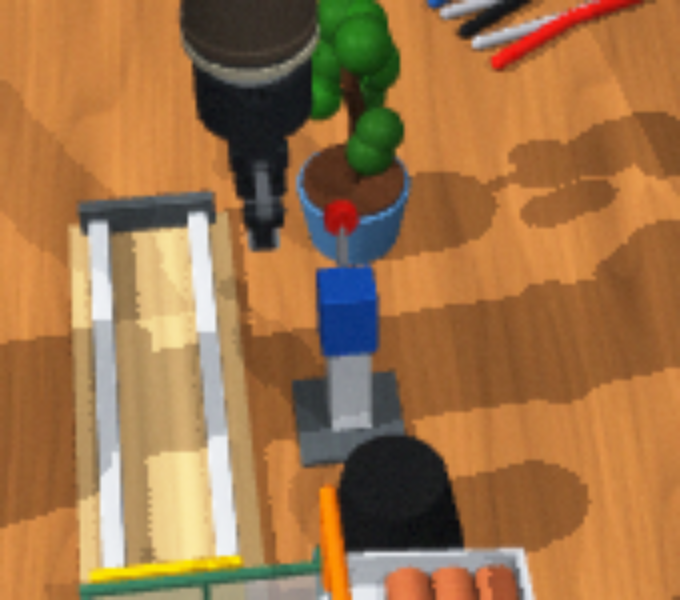

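View pics/e_wrist.png

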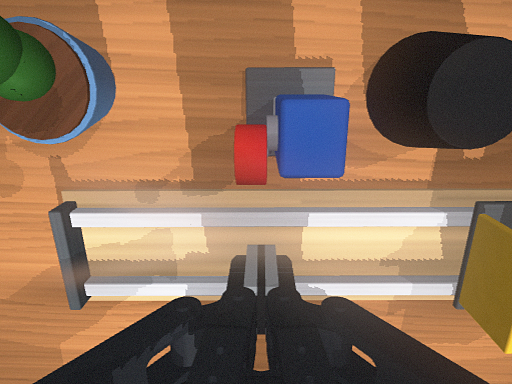

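The wrist view shows the red roller at (251,155), just left of the blue block, with the closed fingertips centred at (262,255). The roller is at (0.600, 0.120). I'll shift 5 mm towards +y and push gently.

```bash
python3 -m creep '[{"travel":[0.05,0.04,0],"turn":0},{"travel":[0.13,0.04,0],"turn":0},{"travel":[0.2,0.04,0],"turn":0},{"travel":[0.26,0.05,0],"turn":0},{"travel":[0.32,0.05,0],"turn":0},{"travel":[0.36,0.05,0],"turn":0},{"travel":[0.4,0.05,0],"turn":0},{"travel":[0.4,0.05,0],"turn":0}]'
python3 - <<'E'
from h import *
for n in("side","wrist"):
    s=get_image(n);i=s["frame"] if n=="wrist" else cv2.resize(s["frame"][100:250,160:330],None,fx=4,fy=4)
    cv2.imwrite(f"pics/f_{n}.png",i[:,:,::-1])
    for r in silhouettes(s,"roller")[:1]: print(np.percentile(cloud(s,r["pixels"]),[2,50,98],axis=0))
E
```

```text
time: 11.52
ee_pos: [0.6036, 0.123, 0.1893]
tcp_rot: [1.0, 0.019, -0.001, 0.0]
ft_force: [-3.7, -0.4, -2.0]
opening: -0.0
[[0.61692328 0.11641784 0.18249518]
 [0.63025697 0.12196675 0.19267887]
 [0.63745797 0.12766118 0.19512333]]
```

View pics/f_side.png

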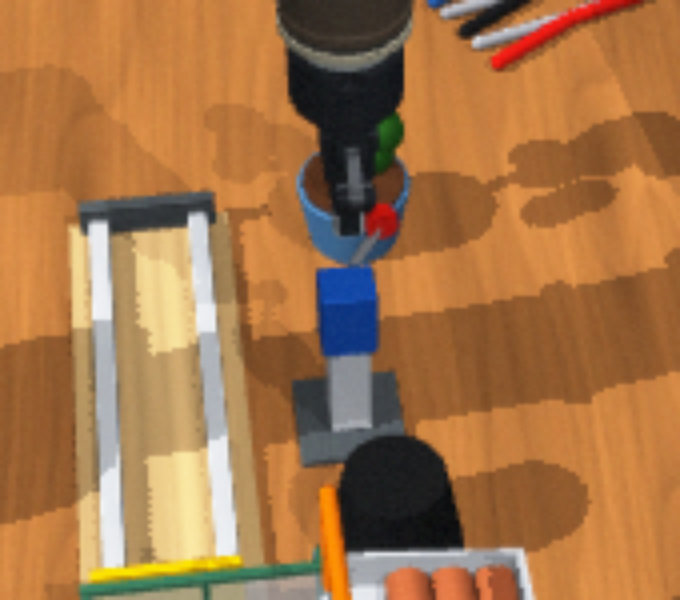

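View pics/f_wrist.png

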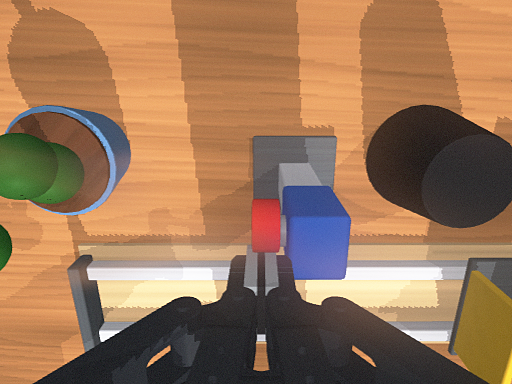

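The roller has moved back about 29 mm, past the 25 mm click point. I'll push another 6 mm for margin (the stop is at 43 mm) and then retreat.

```bash
python3 -m creep '[{"travel":[0.02,0,0],"turn":0},{"travel":[0.05,0,0],"turn":0},{"travel":[0.05,0,0],"turn":0}]'
python3 -c "
from h import *
s=get_image('wrist')
for r in silhouettes(s,'roller')[:1]: print(np.percentile(cloud(s,r['pixels']),[2,50,98],axis=0))"
python3 -m creep '[{"travel":[-0.1,0,0],"turn":0},{"travel":[-0.2,0,0],"turn":0},{"travel":[-0.35,0,0],"turn":0},{"travel":[-0.5,0,0],"turn":0},{"travel":[-0.6,0,0],"turn":0}]'
python3 -c "
from h import *
s=get_image('wrist')
for r in silhouettes(s,'roller')[:1]: print(np.percentile(cloud(s,r['pixels']),[2,50,98],axis=0))"
```

```text
time: 12.1
ee_pos: [0.6112, 0.123, 0.1895]
tcp_rot: [1.0, 0.019, -0.0, 0.0]
ft_force: [-5.1, -0.0, -3.0]
opening: -0.004
[[0.62423462 0.11649181 0.17744006]
 [0.6377095  0.12226617 0.1877855 ]
 [0.6451959  0.12803824 0.19026566]]
time: 12.82
ee_pos: [0.5212, 0.1232, 0.1905]
tcp_rot: [1.0, 0.019, 0.001, -0.0]
ft_force: [0.4, -0.2, -0.3]
opening: -0.003
[[0.58743237 0.11507729 0.19034448]
 [0.59910556 0.12079645 0.19970726]
 [0.60955884 0.12643173 0.20202404]]
```

The roller went back about 37 mm and has returned to x≈0.599, so the switch clicked and sprung back. Now I'll go up and over to behind the orange bar.

```bash
python3 -m creep '[{"travel":[0,0,0.35],"turn":0},{"travel":[0,0,0.7],"turn":0},{"travel":[0,-0.3,1],"turn":0},{"travel":[0,-0.6,1],"turn":0},{"travel":[0,-1,1],"turn":0}]'
python3 -m creep '[{"travel":[0,-0.2,0.3],"turn":0},{"travel":[0.2,-0.5,0.4],"turn":0},{"travel":[0.4,-0.8,0.4],"turn":0},{"travel":[0.6,-1,0.4],"turn":0}]'
python3 -m creep '[{"travel":[0,-0.2,0],"turn":0},{"travel":[0,-0.31,0],"turn":0},{"travel":[0,-0.31,0],"turn":0}]'
python3 - <<'E'
from h import *
for n in("side","top","wrist"):
    s=get_image(n);i=s["frame"] if n=="wrist" else cv2.resize(s["frame"][100:350,180:380],None,fx=2.4,fy=2.4)
    cv2.imwrite(f"pics/g_{n}.png",i[:,:,::-1])
    for r in pinpoint(s,"bail")[:2]: print(n,r["score"],np.array(r["xy"])*[512,384],atz(s,r["xy"],.29))
    if n!="top":
      for r in silhouettes(s,"bail")[:1]:
        c=cloud(s,r["pixels"]);c=c[c[:,2]>.28]; print(len(c),np.percentile(c,[2,50,98],axis=0) if len(c) else 0)
E
```

```text
time: 13.55
ee_pos: [0.5227, -0.0277, 0.3411]
tcp_rot: [1.0, 0.02, 0.002, -0.0]
ft_force: [1.7, -0.9, -0.3]
opening: 0.003
time: 14.05
ee_pos: [0.6128, -0.1805, 0.4003]
tcp_rot: [1.0, 0.018, 0.001, 0.001]
ft_force: [0.2, 0.7, 0.7]
opening: -0.001
time: 14.42
ee_pos: [0.6114, -0.2247, 0.3998]
tcp_rot: [1.0, 0.018, 0.0, 0.0]
ft_force: [-0.6, 0.9, 0.6]
opening: 0.002
side 0.85 [245.8112 234.5088] [ 0.57893746 -0.21652265  0.29      ]
138 [[ 0.56885425 -0.2645073   0.28263666]
 [ 0.57433437 -0.23329171  0.2942153 ]
 [ 0.57931874 -0.19149904  0.29861191]]
top 0.7 [265.8816 186.5088] [ 0.59717347 -0.02362597  0.29      ]
top 0.59 [342.3744 195.8016] [ 0.56974249 -0.2219169   0.29      ]
wrist 0.84 [258.816  241.4976] [ 0.57305755 -0.22170728  0.29      ]
1194 [[ 0.56791503 -0.26133148  0.28255162]
 [ 0.57429495 -0.22217067  0.29332701]
 [ 0.62168754 -0.18399012  0.38992767]]
```

View pics/g_wrist.png

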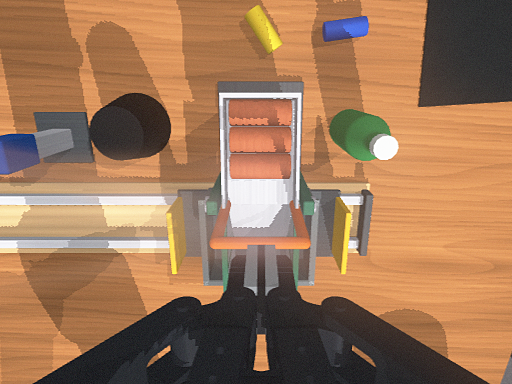

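View pics/g_side.png

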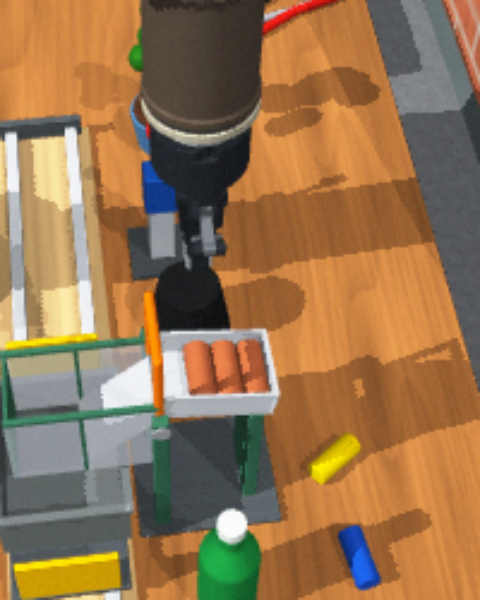

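The fingers are behind the orange bar, which is at (258,242) in the wrist view, and centred between its uprights. The bar is at about (0.574, -0.2235, 0.29), and it clears the back of the fingers by about 20 mm. Now I'll descend.

```bash
python3 -m creep '[{"travel":[0,0,-0.3],"turn":0},{"travel":[0,0,-0.55],"turn":0},{"travel":[0,0,-0.73],"turn":0},{"travel":[0,0,-0.73],"turn":0}]'
python3 - <<'E'
from h import *
for n in("side","top"):
    s=get_image(n);i=cv2.resize(s["frame"][130:310,170:400],None,fx=3,fy=3)
    cv2.imwrite(f"pics/k_{n}.png",i[:,:,::-1])
E
```

```text
time: 15.32
ee_pos: [0.6103, -0.2231, 0.2884]
tcp_rot: [1.0, 0.019, -0.002, -0.001]
ft_force: [-0.2, -0.5, 0.7]
opening: -0.001
```

View pics/k_side.png

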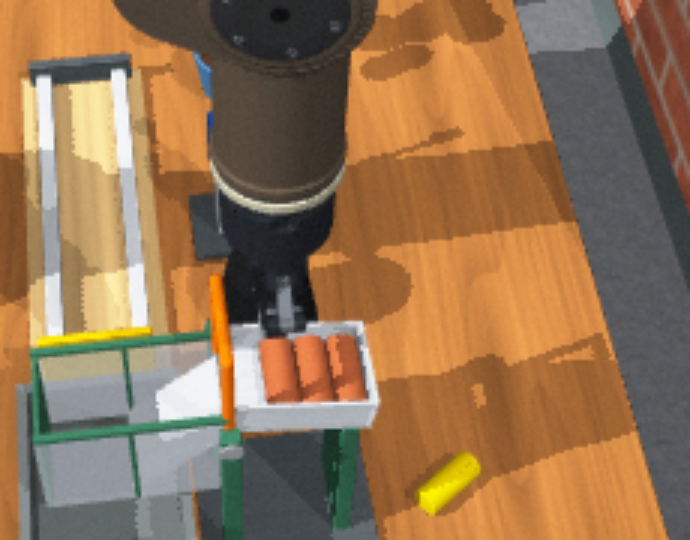

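The fingers, at about (285,325) in the crop, are behind the bar at (222,350). Now I'll swing it along the arc.

```bash
python3 -m creep '[{"travel":[-0.08,0,0],"turn":0},{"travel":[-0.15,0,0],"turn":0},{"travel":[-0.2,0,0],"turn":0},{"travel":[-0.26,-0.01,-0.01],"turn":0},{"travel":[-0.32,-0.01,-0.03],"turn":0},{"travel":[-0.37,-0.01,-0.05],"turn":0},{"travel":[-0.42,-0.01,-0.07],"turn":0},{"travel":[-0.47,-0.01,-0.1],"turn":0},{"travel":[-0.52,-0.02,-0.14],"turn":0},{"travel":[-0.56,-0.02,-0.18],"turn":0},{"travel":[-0.6,-0.02,-0.22],"turn":0},{"travel":[-0.63,-0.02,-0.26],"turn":0},{"travel":[-0.64,-0.02,-0.28],"turn":0},{"travel":[-0.64,-0.02,-0.28],"turn":0},{"travel":[-0.64,-0.02,-0.28],"turn":0},{"travel":[-0.64,-0.02,-0.28],"turn":0}]'
cat > v.py <<'E'
import sys
from h import *
for n in("side","top"):
    s=get_image(n);i=cv2.resize(s["frame"][150:340,150:380],None,fx=3,fy=3)
    cv2.imwrite(f"pics/{sys.argv[1]}_{n}.png",i[:,:,::-1])
E
python3 v.py l
```

```text
time: 17.42
ee_pos: [0.5157, -0.2263, 0.2485]
tcp_rot: [1.0, 0.019, 0.0, 0.0]
ft_force: [1.1, 0.9, -0.4]
opening: 0.0
```

View pics/l_side.png

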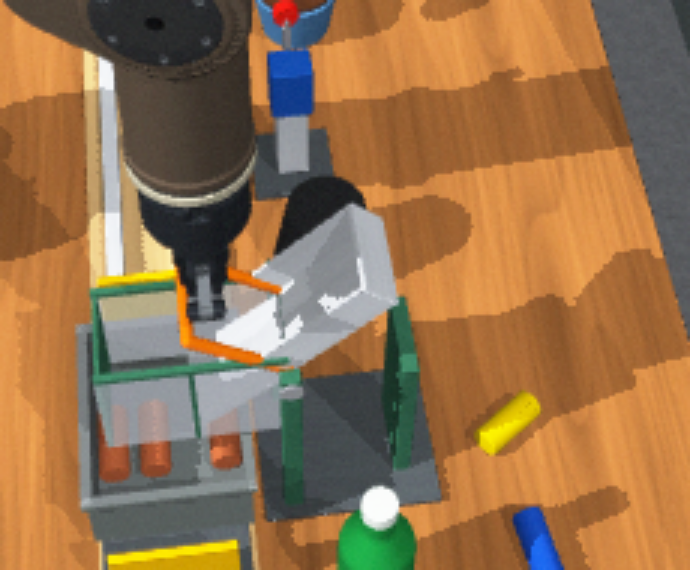

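View pics/l_top.png

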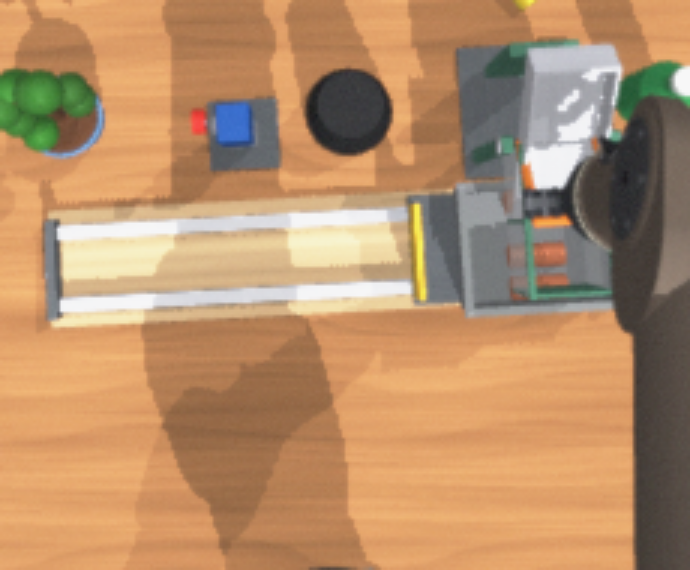

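All three feet are in the box, at (115,455), (153,455) and (222,450) in the side crop, and the tray is empty. I'll bring the bar back along the arc, then rise clear of it.

```bash
python3 -m creep '[{"travel":[0.04,0,0.06],"turn":0},{"travel":[0.1,0,0.11],"turn":0},{"travel":[0.17,0.01,0.17],"turn":0},{"travel":[0.25,0.01,0.22],"turn":0},{"travel":[0.32,0.01,0.25],"turn":0},{"travel":[0.39,0.02,0.27],"turn":0},{"travel":[0.46,0.02,0.28],"turn":0},{"travel":[0.52,0.02,0.28],"turn":0},{"travel":[0.58,0.02,0.28],"turn":0},{"travel":[0.64,0.02,0.28],"turn":0},{"travel":[0.64,0.02,0.28],"turn":0}]'
python3 -m creep '[{"travel":[0,0,0.2],"turn":0},{"travel":[0,0,0.5],"turn":0},{"travel":[0,0,0.8],"turn":0},{"travel":[0,0.3,0.9],"turn":0},{"travel":[0,0.7,0.9],"turn":0},{"travel":[-0.3,1,0.9],"turn":0},{"travel":[-0.7,1,0.9],"turn":0},{"travel":[-1,1,0.9],"turn":0},{"travel":[-1,1,0.9],"turn":0}]'
python3 v.py n; python3 m.py
```

```text
time: 18.9
ee_pos: [0.6119, -0.2233, 0.29]
tcp_rot: [1.0, 0.019, -0.0, -0.0]
ft_force: [-0.7, -0.6, 0.3]
opening: -0.001
time: 20.02
ee_pos: [0.4587, -0.0735, 0.4264]
tcp_rot: [1.0, 0.019, 0.001, 0.001]
ft_force: [-0.1, -0.4, 0.5]
opening: -0.001
box_mouth s 0.95 [ 0.4729 -0.2151  0.1   ]
plate_plus s 0.74 [ 0.4675 -0.1017  0.072 ]
plate_minus s 0.92 [ 0.478  -0.3532  0.072 ]
plate_minus t 0.68 [ 0.6399 -0.3626  0.072 ]
spout s 0.55 [ 0.4646 -0.2277  0.116 ]
spout t 0.41 [0.6327 0.2822 0.116 ]
bail s 0.65 [ 0.5792 -0.2187  0.29  ]
bail t 0.8 [ 0.5772 -0.2322  0.29  ]
tipper_axis s 0.68 [ 0.573  -0.2174  0.2   ]
tipper_axis t 0.66 [ 0.572  -0.2228  0.2   ]
roller s 0.6 [0.6106 0.1281 0.19  ]
roller t 0.39 [0.605  0.1205 0.19  ]
964 [-0.3574 -0.0952] ((0.4730581045150757, -0.22537153959274292), (0.1378675103187561, 0.26460739970207214), 3.50040340423584)
228 [-0.3571 -0.0442] ((0.5136749744415283, -0.20933453738689423), (0.3232284486293793, 0.10106786340475082), 76.6712875366211)
```

View pics/n_side.png

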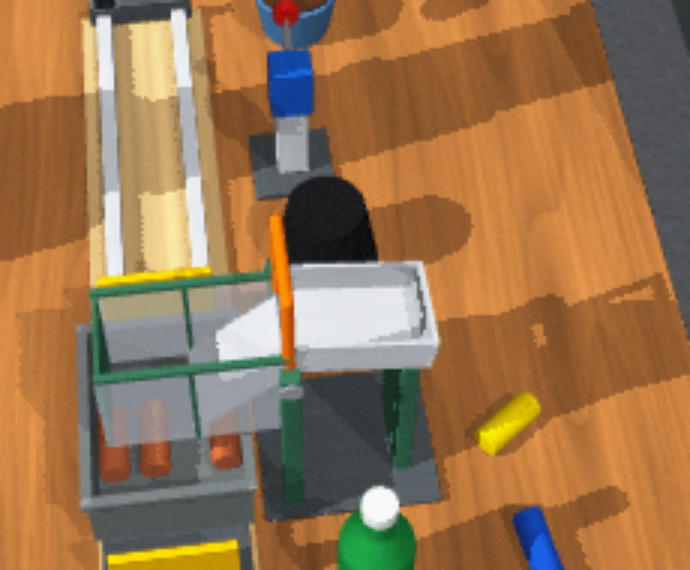

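View pics/n_top.png

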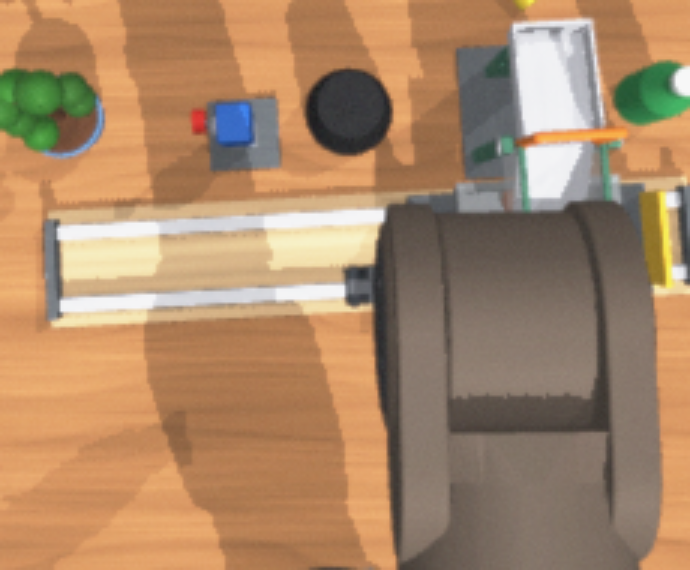

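The tray is down and empty, the feet are in the box, the roller is upright, and the bonsai, pot and bottle are standing where they were. The robot is clear of everything, so I'm handing in.

```bash
python3 -c "
from bench import arm
print(arm.finish_job())"
```

```text
the job is handed in; nothing more can be done
None
```

The job is done in the order asked and handed in at about 20 s of the 69 s allowed; no verdict is reported.

- **Box:** I pushed it along the rail by its +y plate. Its outline puts its centre at y ≈ -0.225 to -0.227, against about -0.229 for the spout, so it is well within 20 mm. It had not shifted after the tipping.
- **Switch:** I pushed the roller back about 37 mm, past the 25 mm click point and short of the 43 mm stop. After release it measured back at its rest position.
- **Tipping:** I swung the bar to about 1 rad, followed it back and let go. The last pictures show all three terracotta feet in the box and the tray empty and down.
- **Surroundings:** The bonsai, pot, bottle and the yellow and blue look-alikes stand where they were. The force readings stayed around 6 N or less, and the robot ended clear of everything.

**Checks that disagreed:**
- The point network's box centre from the side camera was about 10 mm off the outline measurement (y ≈ -0.215), still within tolerance.
- In the last top view the arm hid the box. The network's top-view results for the box, the spout and one plate there were wrong or missing, so I relied on the side view for the final box position.

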